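# Right a tipped parts bin and hang it by its bail on the free hook

## Task

A small parts bin with a steel carrying bail has been left tipped over on its side on the bench. Set it upright on its base on the bench and let go of it; then take it by its bail and hang it by the bail on the hook of the stand that is still empty, behind the upturned tip, so that it hangs freely and still. Leave the other bin hanging on its own hook, and do not shift the drive unit, the transformer or the capacitor.

Things in the scene. Friction and masses are not known exactly. Their poses are not given: they have to be found in the camera images.
- bin: Small open blue plastic bin with a stiff steel bail (carrying hoop). Body 64 mm along x, 58 mm along y, 70 mm high (z), walls 3 mm, 0.2 kg. Origin: centre of the underside; z from base to bail. It starts lying on one of the two sides that face along its x: x axis points up, z level and roughly towards the robot, origin 32 mm above the bench.
- bin_bail (a point): Middle of the bar of that bin's bail, on the bar's axis, 122 mm from the base. The bail lies in the bin's y-z plane: a straight bar, 10 mm thick, along y from -56 to 56 mm at z = 122; at its ends legs go straight down to z = 88, then slope in to the middles of the two walls at y = +-29, z = 62. Same axes as the bin.
- hung_bin: A second bin of the very same make, already hanging by its bail on one of the two hooks. Same sizes, origin and axes. It stays there.
- hung_bail (a point): Middle of the hung bin's bail bar, on the bar's axis.
- stand_1: Fixed hook stand. Dark base plate 12 mm thick from x = -95 to 55 mm, 110 mm wide; white 20 x 20 mm post at the origin, 220 mm high; steel hook arm, 8 mm thick, axis at z = 200 mm, level along -x (roughly towards the robot) to x = -90 mm, its tip turned up to z = 226 mm. Origin: under the post, at bench height. The hook of this stand is empty at the start.
- stand_2: Fixed hook stand. Dark base plate 12 mm thick from x = -95 to 55 mm, 110 mm wide; white 20 x 20 mm post at the origin, 220 mm high; steel hook arm, 8 mm thick, axis at z = 200 mm, level along -x (roughly towards the robot) to x = -90 mm, its tip turned up to z = 226 mm. Origin: under the post, at bench height. The hook of this stand carries the hung bin. Which of the stands is on the left varies.
- stand_1_seat (a point): Point on top of the empty hook's arm, 50 mm from the post, 204 mm above the bench; a bail bar resting there has its axis 5 mm higher. Axes as the stand's: x runs from the tip to the post.
- stand_2_seat (a point): The same point on the hook of the other stand.
- drive: White plastic drive unit with dark vents, box 70 (x) x 90 (y) x 85 mm high, loose. Origin: centre of the underside. Bystander.
- transformer: Transformer, dark steel core 60 (x) x 66 (y) x 56 mm, with a copper winding to 62 mm high, loose. Origin: centre of the underside. Bystander.
- capacitor: Upright aluminium can capacitor, 48 mm diameter, 78 mm high with its two terminals, loose. Origin: centre of the underside. Bystander.
Mind the look-alikes: they are no part of the job. Leave any brown or green look-alike of the stand_1 alone.

How it is judged (in metres and radians):
On the way:
1. The tipped bin stands upright on its base on the bench, at rest, with the robot not touching it (angle between bin's own z axis and vertical below 0.1 rad and height (world z) of bin below 0.008 m and contact force between bin and the fingers below 0.1 N and contact force between bin and the arm below 0.1 N and linear speed of bin below 0.03 m/s), for 0.3 s.
At the end, for the whole second after the job is handed in: The bin hangs by its bail on the arm of the empty stand's hook, between tip and post (the middle of the bar within 40 mm to either side of the hook arm), within 0.4 rad of upright, at rest and carried by that stand; the other bin still hangs in the same way, at rest, on its own hook (x of bin_bail in the frame of stand_1_seat between -0.042 and 0.04 m and y of bin_bail in the frame of stand_1_seat between -0.04 and 0.04 m and z of bin_bail in the frame of stand_1_seat between -0.012 and 0.025 m and angle between each of bin, hung_bin's own z axis and vertical below 0.4 rad and contact force between bin and stand_1 above 0.5 N and linear speed of each of bin, hung_bin below 0.08 m/s and angular speed of each of bin, hung_bin below 0.5 rad/s and x of hung_bail in the frame of stand_2_seat between -0.042 and 0.04 m and y of hung_bail in the frame of stand_2_seat between -0.04 and 0.04 m and z of hung_bail in the frame of stand_2_seat between -0.012 and 0.025 m and contact force between hung_bin and stand_2 above 0.5 N); the robot touches nothing.
It fails at once if The white drive unit is shifted by more than 25 mm (distance of drive from where it was at the start of the episode above 0.025 m).
It fails at once if The transformer is shifted by more than 25 mm (distance of transformer from where it was at the start of the episode above 0.025 m).
It fails at once if The capacitor is shifted by more than 25 mm (distance of capacitor from where it was at the start of the episode above 0.025 m).
It fails at once if The other bin is knocked off its hook (z of hung_bail in the frame of stand_2_seat below -0.03 m).
It also fails if it takes over 70 s, if anything falls off the work surface, if the arm or the gripper's body presses on something with over 40 N, if the wrist force passes 120 N, or if a joint passes its speed limit or range.

## Robot

A 6-joint arm with a two-finger parallel gripper is mounted at the origin on the work surface. World frame = base frame: x ahead of the robot, y to its left, z up, the work surface at z = 0. Lengths are in mm, angles in rad, forces in N, time in s.
With the tool pointing down it reaches from about 350 to 975 mm from the base axis. Payload 7.1 kg.
Tool frame: the origin (TCP) lies between the finger pads; the fingertips stand 19 mm ahead of it and the grasp point (between the pads) is the TCP (ctrl.tcp_to_tips is the distance from the TCP to the fingertips, in mm); z points along the fingers, y is the line along which they close (so a half turn about z gives the same grasp; the last joint's range is limited). The gripper opens to 88 mm and grips with 3 to 60 N. Pads are 20 mm wide; open, the fingers measure 115 mm over their backs; the gripper's body (75 mm by 178 mm) begins 61 mm behind the grasp point.
Start: joints at [1.154, 0.423, 1.63, -0, 1.089, -0.019], TCP at [242.087, 576.193, 241.675] pointing down, gripper open.
Joint ranges: [-3, 3], [-0.9, 2.11], [0.09, 2.58], [-1.31, 4.45], [0.11, 2.69], [-2.54, 2.54]. Speed limits (rad/s): [2.39, 2.39, 3.01, 3.14, 3.14, 3.14].

## Interface

Orientations are given as a rotation vector (axis times angle).
In Python, from workcell import status, optics, ctrl gives the robot as it stands. The module is installed in compiled form; this text tells all that it offers.
- The arm moves only by the shell command python3 -m inch 'ROWS'. ROWS is JSON, a list that holds one entry, the list of rows, each a list of 7 numbers: the shift along the tool's x, y, z in mm, then the turn, a rotation vector about the tool's x, y, z in rad, then the opening in per cent of the stroke, from 0 (shut) to 100 (fully open). A call has 1 to 20 rows; each row is the pose to reach, as a shift and turn from the pose commanded when the call began, along the tool's axes at that moment; what a row does not reach only later rows make up. A row lasts 1/10 s, in which the tool goes at most 50 mm and 8.59 degrees, less where a joint would pass 70% of its speed; a pose out of reach is approached as far as the arm can. A call with a gripper value outside its range is refused whole. The fingers move at their own pace and stop on an object; the grip force is fixed at half the most. Time passes only in rows, so rows that repeat a pose let the fingers close. It gives the time, the measured TCP pose, the force, the opening and the grip force at its end, in the units of the state.
- status.get_obs(): the state, without advancing time (a new reading comes with each control period).
- optics.get_image(name): name is "side" or "top" or "wrist"; returns a dict with "frame" (420x560x3 uint8, red, green, blue), "fx", "fy", "cx", "cy" (pixels), "k1" (the pictures are not rectified: a ray, as slopes to the right and down, at radius r is drawn at 1 + k1 r^2 times it, then the intrinsics apply), "rvec" (rotation vector, rad) and "tvec" (3), from world to camera coordinates, as OpenCV has them; the wrist camera has in their place "hand_eye" (4x4, takes a point from camera to tool coordinates, whose origin is the TCP and whose axes are the flange's). Camera axes: x right, y down, z forward; pixel columns grow to the right and rows downward; lengths in mm; the calibration is good to about 2 mm. A picture is of the moment at which its call begins: read the wrist's pose just before it. There is no depth.
- ctrl.close_job(): hands the job in; it is judged then, once.
The state is a dict: "t": time; "qpos": joint angles; "qvel": joint speeds; "joint_torque": joint torques, N m; "ee_pos": TCP position; "orientation": TCP orientation; "ft_force": force on the tool from outside, world axes, zero at the start; "moment": the same for the moment, N m; "width": finger opening in mm; "grasp_force": force on a finger pad.
Only numpy, scipy, OpenCV 4.12 (cv2) and the standard library are available. Lean on these libraries where they do the work, as an engineer would, in place of code of your own. Each camera call takes 0.05 s, during which the arm holds its last target. There are 200 camera calls.

## Working session

There is one attempt and no reset: what is moved stays moved. The work goes in short steps, Python scripts to look and compute and a shell command to move; the robot and the scene stay as the last step left them, time stands still between calls to the robot, and variables do not carry over. Pictures are saved under pics/ and viewed, at most 10 in all, crops included, and the job is handed in when it is done.

```bash
mkdir -p pics; cat > h.py <<'E'
import numpy as np, cv2
from scipy.spatial.transform import Rotation as R
from workcell import status, optics, ctrl
def cam(n):
    o=status.get_obs(); d=optics.get_image(n)
    if n=='wrist':
        T=np.eye(4);T[:3,:3]=R.from_rotvec(o['orientation']).as_matrix();T[:3,3]=o['ee_pos'];T=T@np.array(d['hand_eye'])
        d['Rm'],d['C']=T[:3,:3],T[:3,3]
    else:
        Rw=cv2.Rodrigues(np.array(d['rvec'],float))[0]; d['Rm'],d['C']=Rw.T,-Rw.T@np.array(d['tvec'],float).ravel()
    return d
def ray(d,u,v):
    K=np.array([[d['fx'],0,d['cx']],[0,d['fy'],d['cy']],[0,0,1.]])
    p=cv2.undistortPoints(np.array([[[u,v]]],float),K,np.array([d['k1'],0,0,0,0.]))[0,0]
    r=d['Rm']@np.array([p[0],p[1],1.]); return r/np.linalg.norm(r)
def onz(d,u,v,z):
    r=ray(d,u,v); return d['C']+r*(z-d['C'][2])/r[2]
def proj(d,P):
    p=d['Rm'].T@(np.array(P,float)-d['C']); x,y=p[0]/p[2],p[1]/p[2]; s=1+d['k1']*(x*x+y*y)
    return np.array([d['fx']*x*s+d['cx'],d['fy']*y*s+d['cy']])
def tri(a,pa,b,pb):
    r1,r2=ray(a,*pa),ray(b,*pb); A=np.stack([r1,-r2],1); s=np.linalg.lstsq(A,b['C']-a['C'],rcond=None)[0]
    p,q=a['C']+s[0]*r1,b['C']+s[1]*r2; return (p+q)/2,np.linalg.norm(p-q)
def save(d,n): cv2.imwrite('pics/'+n,d['frame'][...,::-1])
E
python3 - <<'E'
from h import *
print(status.get_obs())
import pickle
D={}
for n in('top','side','wrist'):
    d=cam(n);D[n]=d;save(d,n+'0.png');print(n,d['C'].round(),d['Rm'][:,2].round(2),d['fx'],d['k1'])
pickle.dump(D,open('D0.pkl','wb'))
E
```

```text
{'t': 0.0, 'qpos': array([ 1.15405462e+00,  4.23852762e-01,  1.63066931e+00,  4.47671198e-06,
        1.08861936e+00, -1.89907209e-02]), 'qvel': array([ 0.00018692,  0.00156934,  0.00028615,  0.00063282, -0.00103648,
       -0.00032768]), 'joint_torque': array([-1.39181491e-03, -5.44626224e+01, -2.73667878e+01,  6.42508571e-02,
        2.29422312e-02, -9.15678993e-05]), 'ee_pos': array([241.84860595, 575.74178279, 240.90237016]), 'orientation': array([-6.20611506e-01, -3.07933638e+00,  2.37369924e-03]), 'ft_force': array([ 1.10261172, -0.94925688, -0.09060318]), 'moment': array([ 0.02543352, -0.04788164, -0.03295028]), 'grasp_force': 0.0, 'width': 87.58123231667741}
top [ 423.   58. 1479.] [ 0.08 -0.   -1.  ] 520.7939217305486 0.03099652160285638
side [  138. -1094.  1081.] [ 0.27  0.74 -0.62] 513.0781790598988 -0.16257485799509686
wrist [180. 602. 385.] [ 0.23 -0.1  -0.97] 351.6618146896544 -0.03665144430897229
```

View pics/top0.png

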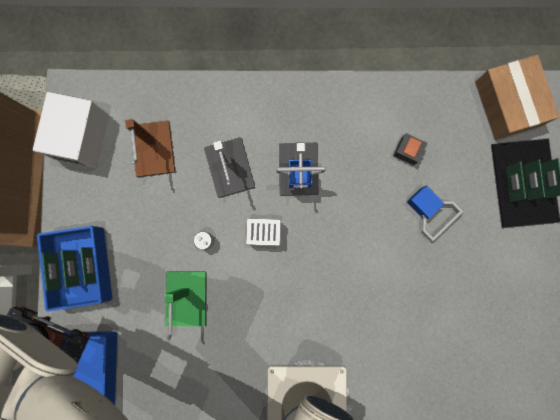

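View pics/side0.png

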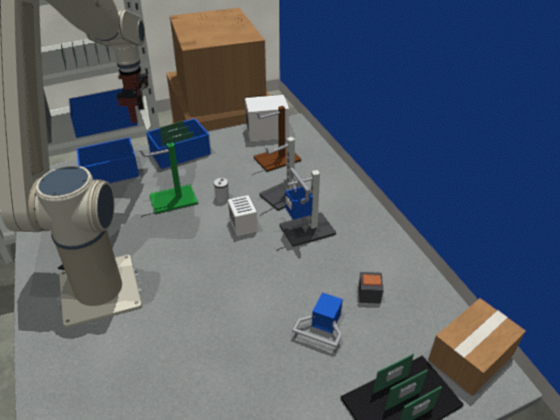

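The top view shows the tipped bin at about (427,203) with its bail to the lower right. The empty grey stand is at (228,167) with its post at (218,146) and its hook towards (228,185), and the hung bin is at (300,170). The drive is at (263,232), the capacitor at (203,241) and the transformer at (410,150). The side view agrees, with the tipped bin at (327,312) and the bail towards (318,340).

```bash
python3 - <<'E'
from h import *
import pickle
D=pickle.load(open('D0.pkl','rb'));t,s=D['top'],D['side']
def blue(d,box):
    f=cv2.cvtColor(d['frame'],cv2.COLOR_RGB2HSV);m=cv2.inRange(f,(100,120,60),(130,255,255));z=np.zeros_like(m);a,b,c,e=box;z[b:e,a:c]=m[b:e,a:c];return z
m=blue(t,(395,175,475,250));c=max(cv2.findContours(m,0,2)[0],key=cv2.contourArea)
r=cv2.minAreaRect(c);B=cv2.boxPoints(r);print(r)
print('corners z64',[onz(t,*p,64).round() [:2] for p in B])
# bail: bright low-saturation in neighbourhood
h=cv2.cvtColor(t['frame'],cv2.COLOR_RGB2HSV);g=cv2.cvtColor(t['frame'],cv2.COLOR_RGB2GRAY)[185:250,400:475]
print(np.percentile(g,[5,25,50,75,90,97]))
big=[]
for n,b in(('top',(395,180,475,250)),('top',(195,130,335,220)),('side',(285,280,365,360)),('side',(250,125,350,250))):
    a,y,c2,e=b;im=D[n]['frame'][y:e,a:c2,::-1];im=cv2.resize(im,(400,300) ,interpolation=cv2.INTER_CUBIC);big.append(im)
cv2.imwrite('pics/z0.png',np.vstack([np.hstack(big[:2]),np.hstack(big[2:])]))
E
```

```text
((425.75006103515625, 202.25003051757812), (26.870054244995117, 24.748737335205078), 45.0)
corners z64 [array([ 559., -274.]), array([ 607., -322.]), array([ 555., -373.]), array([ 507., -324.])]
[ 92. 132. 148. 151. 153. 165.]
```

View pics/z0.png

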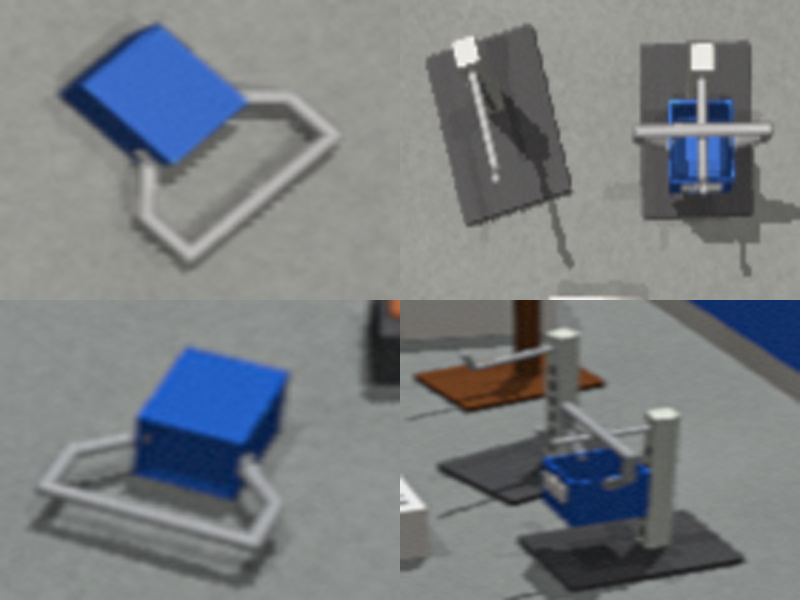

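```bash
python3 - <<'E'
from h import *
import pickle
D=pickle.load(open('D0.pkl','rb'));t,s=D['top'],D['side']
f=[(426.4,185.8),(444.4,203.8),(430,218.5),(411.4,201)]
F=np.array([onz(t,*p,64)[:2] for p in f]);print(F.round(1),np.linalg.norm(F-np.roll(F,-1,0),axis=1).round(1))
fs=[(285+188*.2,280+48*80/300),(285+288*.2,280+72*80/300),(285+242*.2,280+145*80/300),(285+138*.2,280+117*80/300)]
Fs=np.array([onz(s,*p,64)[:2] for p in fs]);print('side',Fs.round(1))
b=np.array([onz(t,*p,32)[:2] for p in[(433,238.8),(460.6,212)]]);print('bar',b.round(1),b.mean(0),np.linalg.norm(b[0]-b[1]))
P=onz(t,218.1,145.9,220);T=onz(t,228.25,183.4,226);P2=onz(s,290.5,138.75,220);T2=onz(s,266.75,149.2,226)
print(P,P2,T,T2); print(tri(t,(218.1,145.9),s,(290.5,138.75)),tri(t,(228.25,183.4),s,(266.75,149.2)))
E
```

```text
[[ 602.5 -326. ]
 [ 553.2 -373.9]
 [ 513.  -334.1]
 [ 560.6 -284.4]] [68.8 56.6 68.8 58.9]
side [[ 569.2 -289.3]
 [ 608.1 -328.9]
 [ 557.9 -378. ]
 [ 519.4 -336.5]]
bar [[ 458.7 -350.1]
 [ 533.4 -428. ]] [ 496.00615221 -389.08173664] 107.93104337993127
[679.54853041 224.00516119 220.        ] [685.81711811 221.38491043 220.        ] [586.51796289 197.57360585 226.        ] [589.73144332 181.80475947 226.        ]
(array([683.02937614, 223.24015983, 218.91012508]), np.float64(6.682442756257554)) (array([591.46358915, 197.7425978 , 215.65166403]), np.float64(7.41706637683471))
```

```bash
cat >> h.py <<'E'
BC=np.array([560,-331.,32]); zh=np.array([-.707,-.707,0]); by=np.array([-.707,.707,0]); up=np.array([0,0,1.])
def tiltR(a,zh=zh):
    a=np.radians(a); z=-(up*np.cos(a)+zh*np.sin(a)); y=-np.cross(zh,up); return np.stack([np.cross(y,z),y,z],1)
def rel(p,Rt,pos=None,ori=None):
    o=status.get_obs(); p0=o['ee_pos'] if pos is None else pos; R0=R.from_rotvec(o['orientation']).as_matrix() if ori is None else ori
    print('row',(R0.T@(np.array(p)-p0)).round(1).tolist(),R.from_matrix(R0.T@Rt).as_rotvec().round(3).tolist())
E
python3 - <<'E'
from h import *
# bin body centre at height 32 -> TCP at bin z=35 is body centre
Rt=tiltR(33); g=BC; pre=g-Rt[:,2]*130
rel([242,576,380],tiltR(0)); rel(pre+[0,0,120],Rt); rel(pre,Rt); print(pre)
E
```

```text
row [0.0, 0.0, -138.9] [-0.001, 0.001, 1.958]
row [-617.8, -778.4, -19.0] [-0.562, 0.378, 1.896]
row [-617.8, -778.2, 101.0] [-0.562, 0.378, 1.896]
[ 509.94222629 -381.05777371  141.02717383]
```

```bash
python3 -m inch '[[[0,0,-50,0,0,0,100],[0,0,-100,0,0,0,100],[0,0,-140,0,0,0.1,100],[-20,-20,-140,0,0,0.25,100],[-50,-60,-140,0,0,0.4,100],[-80,-100,-140,0,0,0.55,100],[-110,-138,-140,0,0,0.7,100],[-140,-176,-140,0,0,0.85,100],[-170,-214,-140,0,0,1,100],[-200,-252,-140,0,0,1.15,100],[-230,-290,-140,0,0,1.3,100],[-260,-328,-140,0,0,1.45,100],[-290,-366,-140,0,0,1.6,100],[-320,-404,-140,0,0,1.75,100],[-350,-442,-140,0,0,1.9,100],[-380,-480,-140,0,0,1.958,100],[-410,-518,-140,0,0,1.958,100],[-440,-556,-140,0,0,1.958,100],[-470,-594,-140,0,0,1.958,100],[-500,-632,-140,0,0,1.958,100]]]'
python3 - <<'E'
from h import *
Rt=tiltR(33); g=BC; pre=g-Rt[:,2]*130
rel(pre+[0,0,100],Rt); rel(pre,Rt); print(status.get_obs()['qpos'],status.get_obs()['t'])
E
```

```text
t: 2.15
ee_pos: [458.1, -202.3, 381.6]
orientation: [-2.902, -1.202, -0.0]
ft_force: [0.2, 0.5, -1.1]
width: 88.0
grasp_force: 0.0
row [-89.8, 163.1, 140.5] [-0.0, 0.576, -0.0]
row [-89.8, 163.1, 240.5] [-0.0, 0.576, -0.0]
[-4.39629947e-01  9.34564356e-02  1.74014401e+00  1.57499174e-04
  1.30799829e+00  3.45816542e-01] 2.15
```

```bash
python3 -m inch '[[[-18,33,28,0,0.115,0,100],[-36,65,56,0,0.23,0,100],[-54,98,84,0,0.345,0,100],[-72,130,112,0,0.46,0,100],[-90,163,140,0,0.576,0,100],[-90,163,140,0,0.576,0,100],[-90,163,190,0,0.576,0,100],[-90,163,240,0,0.576,0,100],[-90,163,240,0,0.576,0,100],[-90,163,240,0,0.576,0,100]]]'
python3 - <<'E'
from h import *
Rt=tiltR(33)
rel(BC,Rt); print(status.get_obs()['qpos'])
d=cam('wrist');save(d,'w1.png')
m=cv2.inRange(cv2.cvtColor(d['frame'],cv2.COLOR_RGB2HSV),(100,120,50),(130,255,255))
cs=sorted(cv2.findContours(m,0,2)[0],key=cv2.contourArea)[-2:]
for c in cs: print(cv2.contourArea(c),cv2.boundingRect(c))
x=up;z=zh;y=by
for a,b in((0,0),(70,0),(70,-29),(70,29),(0,29),(0,-29)): print(a,b,proj(d,BC-zh*35+zh*a+by*b+up*32).round())
E
```

```text
t: 3.15
ee_pos: [510.1, -378.4, 142.5]
orientation: [-2.604, -1.079, -0.771]
ft_force: [0.3, 0.6, 1.1]
width: 87.9
grasp_force: 0.0
row [-2.6, 2.0, 130.1] [-0.002, -0.0, -0.0]
[-0.90756201  0.61930578  1.69329226  0.68325626  1.02826491 -0.54430005]
436.0 (522, 0, 38, 25)
8488.5 (236, 146, 84, 110)
0 0 [281. 149.]
70 0 [281. 240.]
70 -29 [324. 240.]
70 29 [239. 240.]
0 29 [243. 149.]
0 -29 [320. 149.]
```

View pics/w1.png

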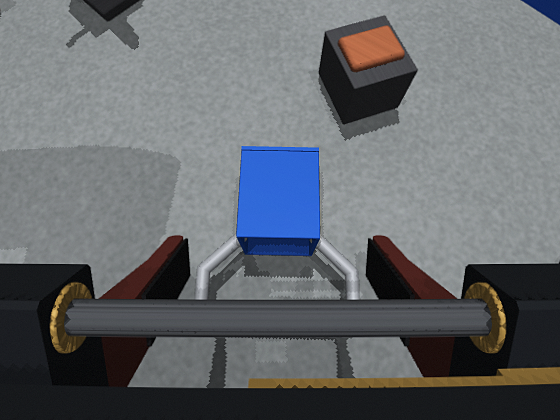

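The wrist view shows the bin's top face at (237–320, 147–238), within 3 px of the prediction. The open fingers straddle it, so I descend and grip.

```bash
python3 -m inch '[[[-2,0,40,0,0,0,100],[-3,0,80,0,0,0,100],[-3,0,110,0,0,0,100],[-3,0,128,0,0,0,100],[-3,0,128,0,0,0,100],[-3,0,128,0,0,0,50],[-3,0,128,0,0,0,50],[-3,0,128,0,0,0,50],[-3,0,128,0,0,0,50],[-3,0,128,0,0,0,50]]]'
python3 - <<'E'
from h import *
o=status.get_obs();p=o['ee_pos']; R0=R.from_rotvec(o['orientation']).as_matrix()
for dz,a in((25,33),(25,-10),(25,-40)):
    E=np.array([0,0,0]); th=np.radians(57+a); c=up*(32*np.sin(th)+35*np.cos(th))+zh*(-32*np.cos(th)+35*np.sin(th))
    rel(p+c-up*32-zh*35+up*dz*0.4,tiltR(a))
E
```

```text
t: 4.2
ee_pos: [557.5, -332.3, 33.6]
orientation: [-2.606, -1.08, -0.773]
ft_force: [-2.9, -2.1, 5.9]
width: 57.9
grasp_force: 29.8
row [5.4, 0.0, -8.4] [0.001, -0.0, 0.001]
row [40.0, 0.0, -4.2] [0.001, -0.751, 0.0]
row [57.8, 0.0, 12.7] [0.001, -1.274, -0.0]
```

Gripped at 57.9 mm. Next I lift 10 mm and rotate the bin towards upright.

```bash
python3 -m inch '[[[5,0,-8,0,0,0,50],[10,0,-10,0,-0.12,0,50],[16,0,-10,0,-0.25,0,50],[22,0,-9,0,-0.37,0,50],[28,0,-8,0,-0.5,0,50],[34,0,-6,0,-0.62,0,50],[40,0,-4,0,-0.75,0,50],[45,0,0,0,-0.87,0,50],[49,0,4,0,-1.0,0,50],[54,0,8,0,-1.13,0,50],[58,0,13,0,-1.27,0,50],[58,0,13,0,-1.27,0,50],[58,0,13,0,-1.27,0,50]]]'
python3 - <<'E'
from h import *
o=status.get_obs();print(o['qpos'])
s=cam('side');t=cam('top')
a=cv2.resize(s['frame'][250:370,250:410],(640,480)); b=cv2.resize(t['frame'][140:260,360:520],(640,480))
cv2.imwrite('pics/z1.png',np.hstack([a[:,:400],b[:,100:500]])[...,::-1])
E
```

```text
t: 5.5
ee_pos: [596.6, -291.3, 52.4]
orientation: [2.525, 1.049, -0.912]
ft_force: [-0.7, -0.0, -1.7]
width: 58.0
grasp_force: 29.8
[-0.232577    0.90109007  1.41513322 -0.60039823  1.291495    0.86036143]
```

View pics/z1.png

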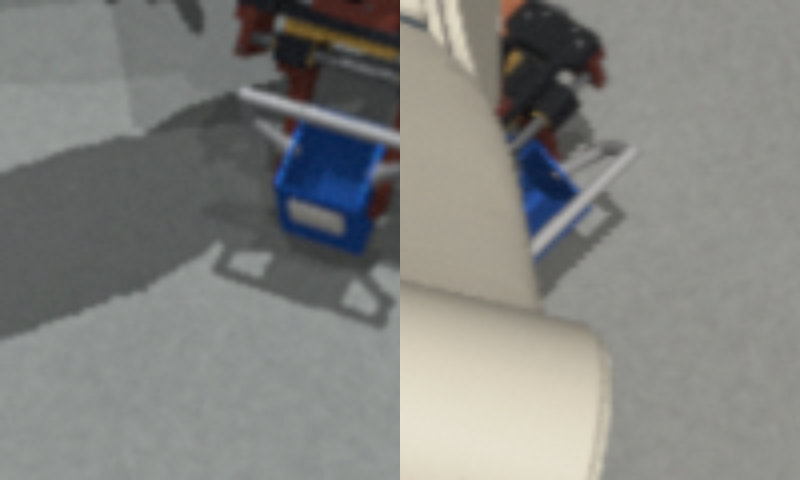

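The side view shows the bin nearly upright in the fingers, with its bail on top and a small tilt left. I lower it onto its edge and open.

```bash
python3 -m inch '[[[3,0,3.5,0,0,0,50],[6,0,7,0,0,0,50],[7,0,8.5,0,0,0,50],[7,0,8.5,0,0,0,50]]]'; python3 -m inch '[[[7,0,8.5,0,0,0,72],[7,0,8.5,0,0,0,80],[7,0,8.5,0,0,0,90],[7,0,8.5,0,0,0,100],[7,0,8.5,0,0,0,100],[7,0,8.5,0,0,0,100],[7,0,8.5,0,0,0,100],[7,0,8.5,0,0,0,100]]]'
python3 - <<'E'
from h import *
o=status.get_obs();p=o['ee_pos'];Rt=R.from_rotvec(o['orientation']).as_matrix()
rel(p-zh*50+up*10,Rt); rel(p-zh*70+up*100,Rt);rel(p-zh*50+up*250,tiltR(0))
s=cam('side');t=cam('top')
a=cv2.resize(s['frame'][250:370,250:410],(640,480)); b=cv2.resize(t['frame'][140:260,360:520],(640,480))
cv2.imwrite('pics/z2.png',np.hstack([a[:,100:500],b[:,100:500]])[...,::-1])
E
```

```text
t: 6.0
ee_pos: [597.4, -293.3, 46.8]
orientation: [2.522, 1.041, -0.913]
ft_force: [-0.2, 3.9, 19.2]
width: 58.0
grasp_force: 30.0
t: 6.8
ee_pos: [598.2, -293.5, 33.7]
orientation: [2.523, 1.042, -0.908]
ft_force: [0.9, 1.2, 10.5]
width: 88.0
grasp_force: 0.0
row [32.1, 0.0, -39.6] [0.0, 0.0, 0.0]
row [-10.0, 0.5, -121.6] [0.0, 0.0, 0.0]
row [-121.2, 1.2, -224.3] [0.004, 0.693, -0.002]
```

View pics/z2.png

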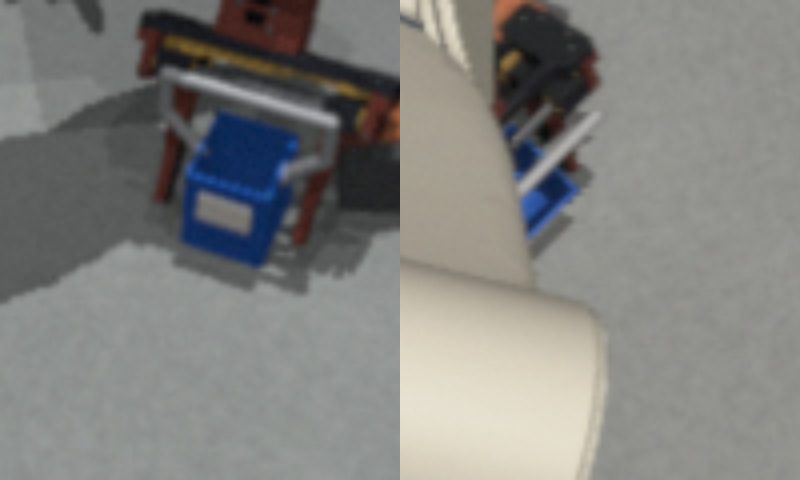

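```bash
python3 -m inch '[[[0,0,-8,0,0,0,100],[0,0,-20,0,0,0,100],[0,0,-40,0,0,0,100],[0,0,-70,0,0,0,100],[0,0,-110,0,0,0,100],[0,0,-150,0,0,0,100],[0,0,-190,0,0,0,100],[0,0,-190,0,0,0,100]]]'
python3 - <<'E'
from h import *
o=status.get_obs();p=o['ee_pos'];Rt=R.from_rotvec(o['orientation']).as_matrix()
B=np.array([594,-297,122.]) 
rel(B+up*170,tiltR(0))
s=cam('side');t=cam('top')
a=cv2.resize(s['frame'][230:380,270:420],(400,400)); b=cv2.resize(t['frame'][110:260,360:510],(400,400))
cv2.imwrite('pics/z3.png',np.hstack([a,b])[...,::-1])
import pickle
D=pickle.load(open('D0.pkl','rb'))
f=lambda d:cv2.inRange(cv2.cvtColor(d['frame'],cv2.COLOR_RGB2HSV),(5,120,100),(15,255,255))
for d in(D['side'],s):
    m=f(d)[260:300,355:390];ys,xs=np.nonzero(m);print('transf copper',len(xs),xs.mean()+355 if len(xs) else 0,ys.mean()+260 if len(xs) else 0)
E
```

```text
t: 7.7
ee_pos: [687.0, -204.0, 182.7]
orientation: [2.523, 1.046, -0.899]
ft_force: [0.1, -0.7, 0.2]
width: 87.3
grasp_force: 0.0
row [-171.0, 0.4, -0.9] [0.008, 0.688, 0.001]
transf copper 177 371.45197740112997 279.51977401129943
transf copper 166 371.5 279.8192771084337
```

View pics/z3.png

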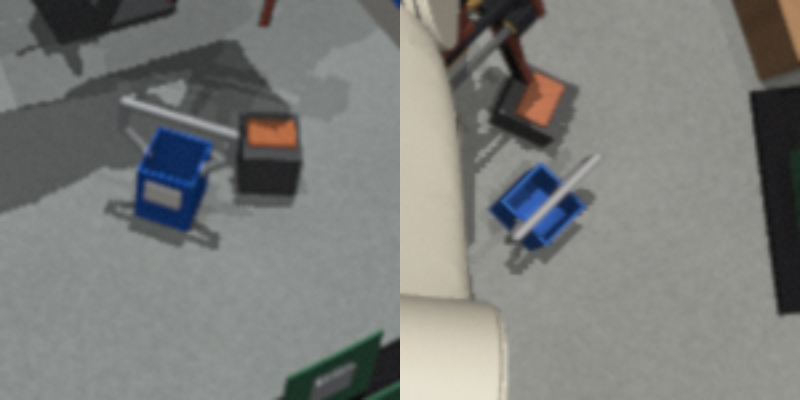

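The bin stands upright and free, and the transformer is unmoved: its copper is at the same pixel. The bar ends in the top view are at about (434,169) and (404,198).

```bash
python3 - <<'E'
from h import *
t=cam('top');s=cam('side')
a,b=onz(t,434.25,168.9,122),onz(t,403.9,198.1,122);print(a,b,(a+b)/2,np.linalg.norm(a-b),np.degrees(np.arctan2(*(b-a)[1::-1])))
m=cv2.inRange(cv2.cvtColor(t['frame'],cv2.COLOR_RGB2HSV),(100,110,40),(130,255,255))
z=np.zeros_like(m);z[165:210,390:440]=m[165:210,390:440];c=np.vstack([c for c in cv2.findContours(z,0,2)[0] if cv2.contourArea(c)>15]);r=cv2.minAreaRect(c);print(r,onz(t,*r[0],55))
sa,sb=(270+124*.375,230+98*.375),None
print('side left end',onz(s,*sa,122))
B=(a+b)/2;rel(np.r_[B[:2],290],tiltR(0)); print(status.get_obs()['t'])
E
```

```text
[ 639.81409625 -331.53362263  122.        ] [ 562.56866591 -250.92832639  122.        ] [ 601.19138108 -291.23097451  122.        ] 111.6426006962926 133.78063867012062
((411.25006103515625, 187.75001525878906), (24.041629791259766, 26.162948608398438), 45.0) [ 598.11820171 -286.77005465   55.        ]
side left end [ 568.01173665 -247.05318571  122.        ]
row [-162.5, 3.0, -12.8] [-0.002, 0.696, 0.001]
7.9
```

```bash
cat >> h.py <<'E'
def down(yaw):  # tool down, y axis at yaw deg
    a=np.radians(yaw); y=np.array([np.cos(a),np.sin(a),0]); z=np.array([0,0,-1.]); return np.stack([np.cross(y,z),y,z],1)
E
python3 - <<'E'
from h import *
rel([582,-270,300],tiltR(0)); rel([582,-270,300],down(44))
E
```

```text
row [-167.7, -25.6, -21.4] [-0.002, 0.696, 0.001]
row [-167.7, -25.6, -21.4] [-0.54, 0.546, -1.484]
```

```bash
python3 -m inch '[[[-10,0,-20,-0.04,0.04,-0.11,100],[-30,-4,-40,-0.08,0.08,-0.22,100],[-50,-8,-50,-0.13,0.13,-0.35,100],[-70,-10,-50,-0.17,0.17,-0.47,100],[-85,-12,-45,-0.22,0.22,-0.6,100],[-100,-14,-40,-0.26,0.26,-0.72,100],[-115,-16,-35,-0.3,0.3,-0.83,100],[-130,-18,-30,-0.35,0.35,-0.96,100],[-145,-20,-25,-0.4,0.4,-1.1,100],[-160,-23,-22,-0.44,0.445,-1.21,100],[-168,-26,-21,-0.49,0.495,-1.345,100],[-168,-26,-21,-0.54,0.546,-1.484,100],[-168,-26,-21,-0.54,0.546,-1.484,100],[-168,-26,-21,-0.54,0.546,-1.484,100]]]'
python3 - <<'E'
from h import *
o=status.get_obs();print(o['qpos'].round(2))
rel([582,-270,122],down(44))
d=cam('wrist');save(d,'w2.png')
u=np.array([-.7,.714,0]);
for k in(-56,0,28,56): print(k,proj(d,np.array([602,-290,122])+u*k).round())
E
```

```text
t: 9.3
ee_pos: [581.3, -270.3, 299.6]
orientation: [1.235, 2.888, -0.001]
ft_force: [-0.3, -0.3, 0.2]
width: 87.4
grasp_force: 0.0
[-0.45  0.39  1.54 -0.    1.21 -1.22]
row [-0.1, 0.8, 177.6] [-0.0, 0.001, -0.005]
-56 [280. 275.]
0 [279. 221.]
28 [279. 192.]
56 [278. 162.]
```

View pics/w2.png

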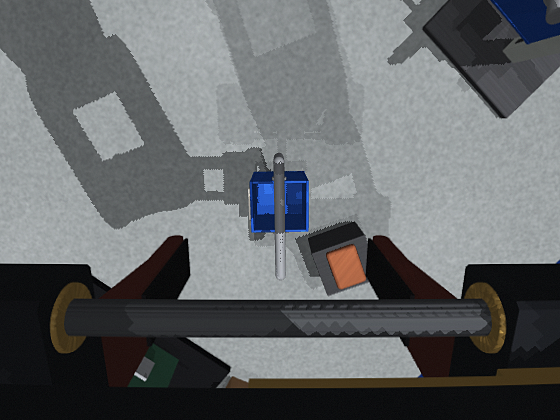

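The bar appears from (279,157) to (281,276), matching the prediction within a few pixels. I descend, grip it and lift.

```bash
python3 -m inch '[[[0,0,45,0,0,0,100],[0,0,90,0,0,0,100],[0,0,130,0,0,0,100],[0,0,160,0,0,0,100],[0,0,176,0,0,0,100],[0,0,177,0,0,0,60],[0,0,177,0,0,0,30],[0,0,177,0,0,0,0],[0,0,177,0,0,0,0],[0,0,177,0,0,0,0],[0,0,177,0,0,0,0],[0,0,177,0,0,0,0]]]' && python3 -m inch '[[[0,0,-5,0,0,0,0],[0,0,-20,0,0,0,0],[0,0,-40,0,0,0,0],[0,0,-70,0,0,0,0],[0,0,-110,0,0,0,0],[0,0,-150,0,0,0,0],[0,0,-190,0,0,0,0],[0,0,-230,0,0,0,0],[0,0,-230,0,0,0,0]]]'
python3 - <<'E'
from h import *
print(status.get_obs()['qpos'].round(2))
rel([500,0,350],down(16.6));rel([500,200,350],down(16.6))
E
```

```text
t: 10.55
ee_pos: [583.0, -269.9, 124.4]
orientation: [1.226, 2.889, 0.001]
ft_force: [0.4, 0.5, 0.6]
width: 35.0
grasp_force: 0.0
t: 11.45
ee_pos: [584.6, -270.7, 362.3]
orientation: [1.221, 2.878, 0.0]
ft_force: [-0.1, 0.5, 0.5]
width: 0.5
grasp_force: 0.0
[-0.45  0.34  1.47  0.    1.32 -1.22]
row [253.6, 127.2, 9.6] [0.009, 0.012, 0.479]
row [397.4, 266.2, 8.4] [0.009, 0.012, 0.479]
```

The fingers hadn't finished closing when I lifted, so the grasp missed. I check the bin and retry.

```bash
python3 -m inch '[[[0,0,60,0,0,0,45],[0,0,60,0,0,0,45],[0,0,60,0,0,0,45],[0,0,60,0,0,0,45],[0,0,60,0,0,0,45],[0,0,60,0,0,0,45],[0,0,60,0,0,0,45]]]'
python3 - <<'E'
from h import *
d=cam('wrist');save(d,'w3.png')
u=np.array([-.7,.714,0]);
for k in(-56,0,28,56): print(k,proj(d,np.array([602,-290,122])+u*k).round())
m=cv2.inRange(cv2.cvtColor(d['frame'],cv2.COLOR_RGB2HSV),(100,110,40),(130,255,255));m[:120]=0
for c in cv2.findContours(m,0,2)[0]:
    if cv2.contourArea(c)>100:print(cv2.boundingRect(c))
rel([582,-270,122],down(44))
E
```

```text
t: 12.15
ee_pos: [582.8, -269.8, 294.9]
orientation: [1.225, 2.888, 0.001]
ft_force: [0.7, -0.6, -0.1]
width: 39.4
grasp_force: 0.0
-56 [277. 276.]
0 [277. 221.]
28 [277. 192.]
56 [277. 162.]
(509, 334, 38, 51)
(516, 262, 44, 36)
(247, 171, 26, 62)
(282, 170, 25, 62)
row [0.9, -1.0, 172.7] [0.002, 0.003, 0.0]
```

View pics/w3.png

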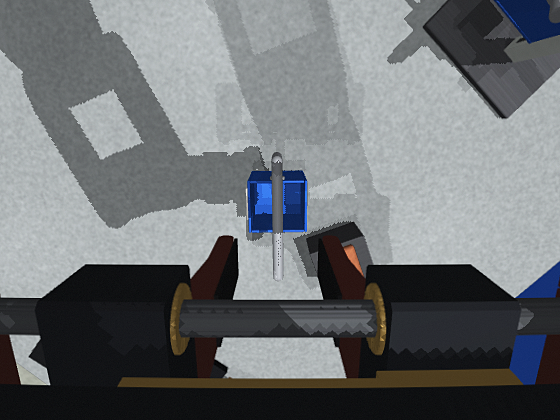

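The bin is unmoved, with its bar from (277,152) to (278,278). I go down again, close and check the grip before lifting.

```bash
python3 -m inch '[[[0,0,45,0,0,0,45],[0,0,90,0,0,0,45],[0,0,130,0,0,0,45],[0,0,160,0,0,0,45],[0,0,173,0,0,0,45],[0,0,173,0,0,0,30],[0,0,173,0,0,0,0],[0,0,173,0,0,0,0],[0,0,173,0,0,0,0],[0,0,173,0,0,0,0],[0,0,173,0,0,0,0],[0,0,173,0,0,0,0],[0,0,173,0,0,0,0],[0,0,173,0,0,0,0],[0,0,173,0,0,0,0]]]'
```

```text
t: 13.7
ee_pos: [583.6, -270.4, 122.6]
orientation: [1.225, 2.887, 0.0]
ft_force: [-3.0, -1.1, 7.8]
width: 9.0
grasp_force: 30.0
```

```bash
python3 -m inch '[[[0,0,-10,0,0,0,0],[0,0,-30,0,0,0,0],[0,0,-60,0,0,0,0],[0,0,-90,0,0,0,0],[0,0,-120,0,0,0,0],[0,0,-150,0,0,0,0],[0,0,-180,0,0,0,0],[0,0,-205,0,0,0,0],[0,0,-215,0,0,0,0],[0,0,-215,0,0,0,0]]]'
python3 - <<'E'
from h import *
print(status.get_obs()['qpos'].round(2))
rel([470,-20,340],down(30));rel([495,198,340],down(16.6))
E
```

```text
t: 14.7
ee_pos: [582.7, -269.7, 337.6]
orientation: [1.225, 2.887, 0.001]
ft_force: [-0.5, 0.4, -2.7]
width: 9.1
grasp_force: 30.0
[-0.45  0.36  1.5   0.    1.28 -1.22]
row [257.9, 92.5, -3.4] [0.003, 0.004, 0.245]
row [397.3, 262.0, -3.6] [0.004, 0.004, 0.479]
```

```bash
python3 -m inch '[[[10,4,-3,0,0,0.01,0],[35,13,-3,0,0,0.04,0],[65,23,-3,0,0,0.07,0],[97,35,-3,0,0,0.1,0],[130,46,-3,0,0,0.13,0],[162,58,-3,0,0,0.16,0],[195,70,-3,0,0,0.19,0],[227,81,-3,0,0,0.22,0],[258,93,-3,0,0,0.25,0],[280,118,-3,0,0,0.29,0],[300,143,-3,0,0,0.32,0],[320,168,-3,0,0,0.35,0],[340,193,-3,0,0,0.38,0],[360,217,-3,0,0,0.42,0],[380,240,-3,0,0,0.45,0],[392,255,-3,0,0,0.47,0],[397,262,-3,0,0,0.479,0],[397,262,-3,0,0,0.479,0],[397,262,-3,0,0,0.479,0],[397,262,-3,0,0,0.479,0]]]'
python3 - <<'E'
from h import *
d=cam('wrist');s=cam('side');t=cam('top')
for n,x in(('wr',d),('si',s),('to',t)): save(x,n+'4.png')
import pickle; pickle.dump({'w':d,'s':s,'t':t},open('D4.pkl','wb'))
for q in([589,197,226],[681,223.5,220],[671,220,200]): print([proj(x,q).round() for x in(d,s,t)])
h,w=210,560
a=cv2.resize(d['frame'],(400,300));b=cv2.resize(s['frame'][90:240,200:400],(400,300));c=cv2.resize(t['frame'][110:230,180:340],(400,300))
cv2.imwrite('pics/z4.png',np.vstack([np.hstack([a,b]),np.hstack([c,c*0])])[...,::-1])
E
```

```text
t: 16.7
ee_pos: [494.5, 196.9, 338.3]
orientation: [1.878, 2.516, 0.001]
ft_force: [0.5, -0.2, -2.5]
width: 9.3
grasp_force: 30.0
[array([395., 243.]), array([265., 147.]), array([228., 182.])]
[array([510., 241.]), array([289., 139.]), array([218., 145.])]
[array([483., 233.]), array([286., 145.]), array([221., 151.])]
```

View pics/z4.png

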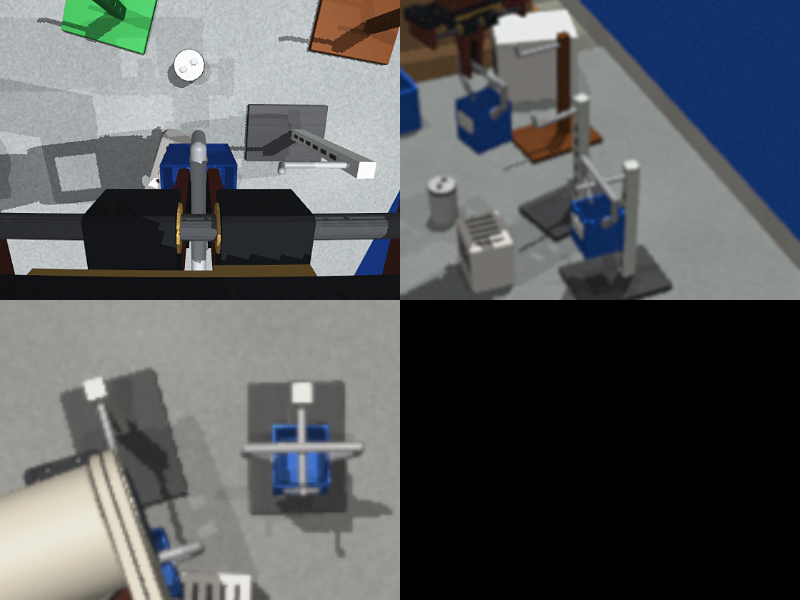

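The wrist view shows the empty hook running from the post top at about (512,238) to the tip at about (395,234), a few pixels from the prediction of (395,243). I measure it numerically.

```bash
python3 - <<'E'
from h import *
import pickle
d=pickle.load(open('D4.pkl','rb'))['w']
g=cv2.cvtColor(d['frame'],cv2.COLOR_RGB2GRAY)
print('rows 222..252')
for u in(388,391,394,397,400,405,415,430,445,460,475): print(u,g[222:253,u].tolist())
m=(g>225).astype(np.uint8);m[:, :490]=0;m[:215]=0;m[262:]=0;m[:,540:]=0
n,l,st,c=cv2.connectedComponentsWithStats(m);print(st,c.round(1))
E
```

```text
rows 222..252
388 [88, 87, 79, 89, 176, 174, 180, 183, 183, 174, 168, 169, 159, 158, 154, 143, 123, 132, 151, 146, 164, 178, 167, 174, 201, 200, 201, 197, 195, 193, 191]
391 [86, 85, 81, 92, 169, 87, 57, 62, 64, 65, 67, 65, 69, 84, 114, 139, 152, 159, 162, 158, 143, 119, 135, 186, 206, 196, 191, 194, 195, 191, 185]
394 [84, 89, 86, 79, 105, 80, 83, 86, 88, 91, 92, 90, 98, 134, 162, 180, 202, 222, 226, 204, 194, 172, 161, 198, 196, 196, 197, 197, 198, 198, 200]
397 [86, 87, 83, 73, 84, 142, 129, 115, 119, 119, 121, 123, 121, 123, 138, 169, 194, 204, 203, 199, 177, 162, 174, 202, 199, 195, 197, 197, 195, 192, 195]
400 [94, 105, 102, 85, 85, 156, 175, 203, 233, 243, 213, 202, 176, 146, 168, 173, 188, 183, 176, 195, 194, 193, 199, 200, 200, 198, 194, 194, 196, 193, 186]
405 [100, 102, 100, 85, 82, 154, 176, 197, 226, 235, 208, 196, 174, 163, 203, 201, 197, 193, 193, 198, 193, 195, 204, 204, 201, 197, 195, 192, 191, 188, 196]
415 [97, 103, 101, 87, 91, 152, 173, 195, 225, 233, 208, 197, 177, 164, 200, 195, 201, 205, 200, 191, 189, 192, 198, 203, 204, 201, 203, 201, 201, 204, 205]
430 [97, 101, 103, 95, 112, 147, 171, 194, 220, 229, 210, 197, 175, 162, 202, 202, 202, 200, 196, 190, 190, 198, 201, 202, 201, 199, 204, 206, 204, 198, 198]
445 [96, 99, 104, 84, 80, 163, 194, 218, 235, 242, 233, 224, 205, 188, 205, 205, 200, 194, 196, 202, 205, 206, 206, 206, 201, 194, 194, 199, 197, 193, 195]
460 [96, 96, 96, 90, 100, 157, 192, 216, 233, 238, 234, 225, 201, 190, 208, 206, 203, 203, 202, 202, 200, 199, 198, 201, 202, 200, 201, 205, 202, 202, 203]
475 [96, 95, 95, 88, 100, 153, 189, 212, 232, 237, 233, 226, 208, 177, 195, 210, 198, 194, 199, 201, 202, 200, 200, 201, 211, 208, 201, 197, 199, 203, 207]
[[     0      0    560    420 234658]
 [   500    227     27     23    542]] [[279.  209.4]
 [513.  238. ]]
```

```bash
python3 - <<'E'
from h import *
import pickle
d=pickle.load(open('D4.pkl','rb'))['w']
A=onz(d,405,231,200);B=onz(d,475,231,200);T=onz(d,394.3,239.8,226);P=onz(d,513,238,220)
print(A,B,T,P)
ang=np.degrees(np.arctan2(*(P-T)[1::-1]));print('ang',ang,np.degrees(np.arctan2(*(B-A)[1::-1])),np.linalg.norm((P-T)[:2]))
a=np.radians(ang);u=np.array([np.cos(a),np.sin(a),0]);n=np.array([-u[1],u[0],0])
o=status.get_obs();
for q in(A,B,T,P): print((q-o['ee_pos'])@u,(q-o['ee_pos'])@n)
# bar in the wrist picture: expected ends if untilted
Rt=R.from_rotvec(o['orientation']).as_matrix()
for k in(28,-84): print('bar',k,proj(d,o['ee_pos']+Rt[:,0]*k))
s=pickle.load(open('D4.pkl','rb'))['s']
for dz in(-5,0,5): print('side bar mid/ends', [proj(s,o['ee_pos']+Rt[:,0]*k+[0,0,dz]).round(1) for k in(28,-28,-84)])
h=cv2.cvtColor(s['frame'],cv2.COLOR_RGB2HSV);m=cv2.inRange(h,(100,110,40),(130,255,255))[130:175,222:262];ys,xs=np.nonzero(m);print(xs.min()+222,xs.max()+222,ys.min()+130,ys.max()+130)
c=max(cv2.findContours(m,0,2)[0],key=cv2.contourArea);print(cv2.minAreaRect(c))
# expected corners
for z in(-52,-122):
  for x in(-32,32):
    for y in(-29,29): print(z,x,y,proj(s,o['ee_pos']+Rt[:,0]*(y-28)+Rt[:,1]*x+[0,0,z]).round(1))
E
```

```text
[605.3479005  202.77830786 200.        ] [663.46138446 219.86786631 200.        ] [587.94813376 199.17202258 226.        ] [682.64739021 226.23451596 220.        ]
ang 15.948507586022153 16.387142222302 98.49024174405993
107.80415178233153 -24.94748267961354
168.376546334538 -24.483754468735032
90.08320792825992 -23.63396638221383
188.57344967231987 -23.633966382213828
bar 28 [279.24062569 213.09964281]
bar -84 [278.77298271 425.36015976]
side bar mid/ends [array([229. , 118.7]), array([239.5, 126. ]), array([250.5, 133.6])]
side bar mid/ends [array([228.9, 117.3]), array([239.4, 124.5]), array([250.5, 132. ])]
side bar mid/ends [array([228.8, 115.8]), array([239.3, 123. ]), array([250.4, 130.5])]
228 255 134 166
((20.061643600463867, 19.664382934570312), (28.675081253051758, 29.611412048339844), 69.44395446777344)
-52 -32 -29 [236.8 147.4]
-52 -32 29 [226.  139.3]
-52 32 -29 [254.7 140.2]
-52 32 29 [243.6 132.4]
-122 -32 -29 [238.1 167.2]
-122 -32 29 [227.5 158.9]
-122 32 -29 [255.5 159.8]
-122 32 29 [244.6 151.8]
```

The measured blue extents fit an untilted bin. The hook lies at −24 mm in tool x and its tip is 90 mm ahead along tool y. I lower the bar to about 239 mm and shift +4 mm in tool x.

```bash
python3 -m inch '[[[1,0,10,0,0,0,0],[2,0,30,0,0,0,0],[3,0,50,0,0,0,0],[4,0,70,0,0,0,0],[4,0,88,0,0,0,0],[4,0,96,0,0,0,0],[4,0,98,0,0,0,0],[4,0,98,0,0,0,0],[4,0,98,0,0,0,0],[4,0,98,0,0,0,0]]]'
python3 - <<'E'
from h import *
o=status.get_obs();p=o['ee_pos'];R0=R.from_rotvec(o['orientation']).as_matrix()
d=cam('wrist');s=cam('side')
for q in([588,199.2,226],[682.6,226.2,220]): print('hook in tool',(R0.T@(np.array(q)-p)).round(1))
m=cv2.inRange(cv2.cvtColor(s['frame'],cv2.COLOR_RGB2HSV),(100,110,40),(130,255,255))[150:215,222:268];ys,xs=np.nonzero(m);print('seen',xs.min()+222,xs.max()+222,ys.min()+150,ys.max()+150)
e=np.array([proj(s,p+R0[:,0]*(y-28)+R0[:,1]*x+[0,0,z]) for z in(-52,-122) for x in(-32,32) for y in(-29,29)]);print('exp',e.min(0),e.max(0))
E
```

```text
t: 17.85
ee_pos: [494.5, 201.9, 241.4]
orientation: [1.876, 2.516, 0.004]
ft_force: [-0.5, 1.1, -2.0]
width: 9.0
grasp_force: 30.0
hook in tool [-29.2  88.8  15.8]
hook in tool [-30.3 187.2  22.2]
seen 230 255 160 191
exp [227.50738766 158.36056521] [255.87548857 192.32629548]
```

```bash
python3 -m inch '[[[1,5,2,0,0,0,0],[1,15,2,0,0,0,0],[1,25,2,0,0,0,0],[1,35,2,0,0,0,0],[1,45,2,0,0,0,0],[1,55,2,0,0,0,0],[1,65,2,0,0,0,0],[1,75,2,0,0,0,0],[1,85,2,0,0,0,0],[1,95,2,0,0,0,0],[1,105,2,0,0,0,0],[1,115,2,0,0,0,0],[1,125,2,0,0,0,0],[1,131,2,0,0,0,0],[1,134,2,0,0,0,0],[1,134,2,0,0,0,0],[1,134,2,0,0,0,0]]]'
```

```text
t: 19.65
ee_pos: [621.8, 240.8, 238.7]
orientation: [1.877, 2.517, 0.001]
ft_force: [-0.3, -0.1, -2.5]
width: 9.4
grasp_force: 30.0
```

No contact on the way in. I lower it onto the arm.

```bash
python3 -m inch '[[[0,0,6,0,0,0,0],[0,0,12,0,0,0,0],[0,0,18,0,0,0,0],[0,0,23,0,0,0,0],[0,0,26,0,0,0,0],[0,0,28,0,0,0,0],[0,0,29,0,0,0,0],[0,0,29,0,0,0,0],[0,0,29,0,0,0,0]]]'
python3 - <<'E'
from h import *
o=status.get_obs();p=o['ee_pos'];R0=R.from_rotvec(o['orientation']).as_matrix()
for q in([588,199.2,226],[682.6,226.2,220]): print('hook in tool',(R0.T@(np.array(q)-p)).round(1))
E
```

```text
t: 20.55
ee_pos: [622.4, 240.9, 210.1]
orientation: [1.876, 2.516, 0.003]
ft_force: [0.7, 0.7, -1.8]
width: 9.1
grasp_force: 30.0
hook in tool [-30.2 -44.8 -16. ]
hook in tool [-31.3  53.6  -9.7]
```

```bash
python3 -m inch '[[[0,0,1.5,0,0,0,0],[0,0,1.5,0,0,0,0],[0,0,1.5,0,0,0,0]]]';python3 -m inch '[[[0,0,1.5,0,0,0,0],[0,0,1.5,0,0,0,0],[0,0,1.5,0,0,0,0]]]'
```

```text
t: 20.85
ee_pos: [622.5, 241.0, 208.9]
orientation: [1.876, 2.516, 0.003]
ft_force: [-0.8, 0.4, 1.3]
width: 9.2
grasp_force: 30.0
t: 21.15
ee_pos: [622.7, 241.2, 207.9]
orientation: [1.876, 2.516, 0.004]
ft_force: [-2.2, 1.1, 6.1]
width: 8.9
grasp_force: 30.0
```

The hook now takes the load. I ease up, open slightly, let it settle, then withdraw upwards.

```bash
python3 -m inch '[[[0,0,-1,0,0,0,0],[0,0,-1.5,0,0,0,13],[0,0,-1.5,0,0,0,16],[0,0,-1.5,0,0,0,20],[0,0,-1.5,0,0,0,25],[0,0,-1.5,0,0,0,28],[0,0,-1.5,0,0,0,28],[0,0,-1.5,0,0,0,28],[0,0,-1.5,0,0,0,28],[0,0,-1.5,0,0,0,28]]]' && python3 -m inch '[[[0,0,-5,0,0,0,28],[0,0,-12,0,0,0,28],[0,0,-20,0,0,0,28],[0,0,-30,0,0,0,28],[0,0,-45,0,0,0,28],[0,0,-70,0,0,0,28],[0,0,-100,0,0,0,28],[0,0,-140,0,0,0,28],[0,0,-170,0,0,0,28],[0,0,-170,0,0,0,28]]]'
python3 - <<'E'
from h import *
d=cam('wrist');s=cam('side');save(d,'w5.png');save(s,'s5.png')
o=status.get_obs();p=o['ee_pos'];R0=R.from_rotvec(o['orientation']).as_matrix()
M=np.array([622.5,241,209])-R0[:,0]*28
for n,x,b in(('w',d,None),('s',s,(240,130,310,230))):
    m=cv2.inRange(cv2.cvtColor(x['frame'],cv2.COLOR_RGB2HSV),(100,110,40),(130,255,255))
    for c in cv2.findContours(m,0,2)[0]:
        if cv2.contourArea(c)>60: print(n,cv2.boundingRect(c),cv2.contourArea(c))
    e=np.array([proj(x,M+R0[:,0]*yy+R0[:,1]*xx+[0,0,z]) for z in(-52,-122) for xx in(-32,32) for yy in(-29,29)]);print(n,'exp',e.min(0).round(),e.max(0).round())
    print('bar exp',[proj(x,M+R0[:,0]*k).round() for k in(-56,0,56)])
E
```

```text
t: 22.15
ee_pos: [622.2, 240.8, 208.3]
orientation: [1.877, 2.516, 0.002]
ft_force: [0.2, -0.8, 0.3]
width: 24.7
grasp_force: 0.0
t: 23.15
ee_pos: [623.6, 241.7, 385.4]
orientation: [1.873, 2.512, 0.015]
ft_force: [0.1, -0.1, 0.0]
width: 24.5
grasp_force: 0.0
w (234, 337, 24, 40) 511.0
w (473, 334, 74, 52) 3125.5
w (279, 226, 24, 8) 160.5
w (245, 226, 24, 9) 183.0
w (279, 176, 25, 42) 942.0
w (244, 176, 25, 42) 916.0
w (471, 101, 89, 198) 8640.0
w exp [244. 171.] [304. 233.]
bar exp [array([274., 275.]), array([274., 221.]), array([274., 162.])]
s (285, 187, 28, 33) 526.5
s (265, 154, 25, 31) 420.5
s (153, 153, 18, 16) 160.0
s (86, 137, 53, 49) 1821.5
s (146, 128, 22, 24) 270.5
s (174, 119, 36, 45) 931.0
s (89, 88, 48, 47) 1576.5
s (0, 12, 34, 71) 1825.5
s (280, 0, 280, 395) 63934.5
s exp [262. 153.] [289. 185.]
bar exp [array([286., 154.]), array([275., 146.]), array([265., 139.])]
```

```bash
python3 -m inch '[[[0,0,-20,0,0,0,28],[0,0,-20,0,0,0,28],[0,0,-20,0,0,0,28],[0,0,-20,0,0,0,28],[0,0,-20,0,0,0,28],[0,0,-20,0,0,0,28],[0,0,-20,0,0,0,28],[0,0,-20,0,0,0,28],[0,0,-20,0,0,0,28],[0,0,-20,0,0,0,28],[0,0,-20,0,0,0,28],[0,0,-20,0,0,0,28],[0,0,-20,0,0,0,28],[0,0,-20,0,0,0,28],[0,0,-20,0,0,0,28],[0,0,-20,0,0,0,28],[0,0,-20,0,0,0,28],[0,0,-20,0,0,0,28],[0,0,-20,0,0,0,28],[0,0,-20,0,0,0,28]]]'
python3 - <<'E'
from h import *
import pickle
D0=pickle.load(open('D0.pkl','rb'))['side']
a=cam('side');b=cam('side')
def bx(x):
    m=cv2.inRange(cv2.cvtColor(x['frame'],cv2.COLOR_RGB2HSV),(100,110,40),(130,255,255))[140:230,255:320]
    return [tuple(np.add(cv2.boundingRect(c),(255,140,0,0))) for c in cv2.findContours(m,0,2)[0] if cv2.contourArea(c)>150]
for x in(D0,a,b): print([tuple(map(int,q)) for q in bx(x)])
ok=bx(b); print(ctrl.close_job())
E
```

```text
t: 25.25
ee_pos: [621.7, 241.0, 398.4]
orientation: [1.877, 2.516, 0.002]
ft_force: [0.1, 0.8, -0.1]
width: 24.5
grasp_force: 0.0
[(285, 187, 28, 33)]
[(285, 187, 28, 33), (265, 154, 25, 31)]
[(285, 187, 28, 33), (265, 154, 25, 31)]
the job is handed in; nothing more can be done
None
```

The bin was set upright and released, then hung by its bail on the empty stand's hook; the last pictures show it at rest, the other bin unmoved, and the job is handed in (no verdict was returned; I checked the transformer but not the drive or capacitor for shift).

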